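Find the worn guide roller by its play and mark it

ROBOT

A 6-joint arm with a two-finger parallel gripper is mounted at the origin on the work surface. World frame = base frame: x ahead of the robot, y to its left, z up, the work surface at z = 0. Lengths are in m, angles in degrees, forces in N, time in s.
With the tool pointing down it reaches from about 0.35 to 0.925 m from the base axis. Payload 6.4 kg.
Tool frame: the origin (TCP) lies midway between the tips of the shut fingers; the grasp point (between the pads) lies 19 mm behind it; z points along the fingers, y is the line along which they close (so a half turn about z gives the same grasp; the last joint's range is limited). The gripper opens to 85 mm and grips with 20 to 120 N. Pads are 22 mm wide; open, the fingers measure 114 mm over their backs; the gripper's body (76 mm by 85 mm) begins 54 mm behind the grasp point. The pads swing forward as they close: fully open they stand 13 mm farther back than shut.
Start: joints at [-84.746, 14.043, 89.255, -0, 76.702, -9.975], TCP at [0.171, -0.627, 0.231] pointing down, gripper open.
Joint ranges: [-179.41, 179.41], [-58.25, 129.5], [7.25, 145.43], [-54.29, 234.29], [11.92, 165.04], [-157.13, 157.13]. Speed limits (degrees/s): [147.25, 147.25, 180, 180, 180, 180].

INTERFACE

Orientations are given as a 3x3 rotation matrix whose columns are the frame's x, y, z axes.
In Python, from plant import r, solve_ik, viewer, job, models gives the robot as it stands. Calls block until the motion is done:
- r.move_pose(position, orientation): joint-space move of the TCP to a pose.
- r.move_straight(position, feed=0.15, rot=None): straight line of the TCP; rot=None keeps the orientation; feed is the mean speed in m/s.
- r.set_joints(angles): joint-space move.
- r.let_go() and r.clamp(effort=None): open the fingers fully, or close them until they stop; effort is the grip in N (None keeps the last).
- r.sleep(seconds).
- solve_ik(position, orientation): joint angles nearest the present ones, or None.
- r.get_obs(): the state.
- viewer.camera(name): name is "scene" or "top" or "wrist"; returns the picture (384x512x3 uint8, red, green, blue); there is no depth.
- viewer.calibration(name): a dict with "intrinsics" (3x3 intrinsics, pixels), "k1" (the pictures are not rectified: a ray, as slopes to the right and down, at radius r is drawn at 1 + k1 r^2 times it, then the intrinsics apply), "rvec" (rotation vector, rad) and "tvec" (3), from world to camera coordinates, as OpenCV has them. Camera axes: x right, y down, z forward; pixel columns grow to the right and rows downward; lengths in m; the calibration is good to about 2 mm. A picture is of the moment at which its call begins: read the wrist's pose just before it. calibration takes no time and is no camera call; for the wrist camera it gives the pose at the moment of the call.
A pose or a line that the arm cannot do raises r.PlanningError and nothing moves.
- job.job_done(): hands the job in; it is judged then, once.
Trained networks look in the newest picture that a camera, given by its name, has taken for a name from the list of things; names that differ only in an ending like _2 or _b are one class to them, and where a whole thing is asked for, a point or a joint stands for the part that bears it (a point fixed in the world has none). Each returns a list of dicts, best first, with "score" (0 to 1); they miss things now and then, are a little off and sometimes report something else, mostly with a low value. They report only what shows in the picture. A call takes as long as a camera call.
- models.look_for(camera, target): "at" ([x, y, z] in m, in world coordinates, good to about 4 mm: the middle of the surface that is visible of it).
- models.regions_of(camera, target): "pixels" (384x512 bool, what is visible of it).
The state is a dict: "time_s": time; "joints": joint angles; "qd": joint speeds; "joint_torque": joint torques, N m; "tcp_pos": TCP position; "orientation": TCP orientation; "wrist_force": force on the tool from outside, world axes, zero at the start; "ft_torque": the same for the moment, N m; "width": finger opening in m; "finger_force": force on a finger pad.
Only numpy, scipy, OpenCV 4.12 (cv2) and the standard library are available. Lean on these libraries where they do the work, as an engineer would, in place of code of your own. Each camera call takes 0.05 s, during which the arm holds its last target. There are 200 camera calls.

TASK

One of the three upright guide rollers has a worn bearing. Starting with the roller at the robot's left and working along the row to the right, rock every roller gently on its spindle with the fingers, first to the left and then to the right, each time until you feel it come up solid at the end of its play and no harder. Then slip the steel marker collar over the spindle of the one with by far the most play, let it sit down on that roller, which is left leaning to the right as you last rocked it, let go, and leave everything else on the bench where it is.

Things in the scene. Friction and masses are not known exactly. Their poses are not given: they have to be found in the camera images.
- bed: aluminium bed plate lying on the bench, 100 x 380 x 16 mm; origin at the centre of its underside; its y axis runs along the row of three rollers, which stand 120 mm apart, and points to the robot's left (within 12 degrees)
- unit_a: bearing block 60 x 60 x 20 mm on the bed plate, with its roller and spindle: one of three that look alike, letters do not tell the place in the row. Origin: centre of the block's underside, axes as the bed's. The roller (white, 40 mm diameter, 80 mm tall) rocks side to side only (along y), about a level axis 22 mm above this origin
- roller_a (a joint): roller lean, unit_a: rad; 0 upright, + leaning to the bed's +y (left), - to the right. Stays where left (about 1 N moves its upper part). Ends of play: a sound bearing about 0.025 each way (2 mm at the top), a worn one about 0.13 (12 mm). Then it is solid: only the bearing seat yields, about 6 N per mm near the top (15 N spoils it). Which unit is worn is not told; it changes place in the row
- top_a (a point): centre of the top face of unit_a's roller (112 mm above the underside of the block, 128 mm above the bench); z axis along the spindle, which stands out 25 mm above this point, 12 mm in diameter with a tapered end. The roller's middle is 40 mm below this point
- unit_b: bearing block 60 x 60 x 20 mm on the bed plate, with its roller and spindle: one of three that look alike, letters do not tell the place in the row. Origin: centre of the block's underside, axes as the bed's. The roller (white, 40 mm diameter, 80 mm tall) rocks side to side only (along y), about a level axis 22 mm above this origin
- roller_b (a joint): roller lean, unit_b: as roller_a
- top_b (a point): centre of the top face of unit_b's roller (112 mm above the underside of the block, 128 mm above the bench); z axis along the spindle, which stands out 25 mm above this point, 12 mm in diameter with a tapered end. The roller's middle is 40 mm below this point
- unit_c: bearing block 60 x 60 x 20 mm on the bed plate, with its roller and spindle: one of three that look alike, letters do not tell the place in the row. Origin: centre of the block's underside, axes as the bed's. The roller (white, 40 mm diameter, 80 mm tall) rocks side to side only (along y), about a level axis 22 mm above this origin
- roller_c (a joint): roller lean, unit_c: as roller_a
- top_c (a point): centre of the top face of unit_c's roller (112 mm above the underside of the block, 128 mm above the bench); z axis along the spindle, which stands out 25 mm above this point, 12 mm in diameter with a tapered end. The roller's middle is 40 mm below this point
- collar_mid (a point): centre of the marker collar: a plain steel ring, 42 mm outside diameter, 22 mm hole, 22 mm tall, 60 g, lying flat on the bench in front of the bed; z axis along its hole
- bottle_1: white plastic milk bottle, 60 mm diameter, 150 mm tall; a bystander; origin at the centre of its underside
- bottle_2: white plastic milk bottle, 60 mm diameter, 150 mm tall; a bystander; origin at the centre of its underside
- jar: clear jar with a steel cap, 64 mm diameter, 85 mm tall; a bystander; origin at the centre of its underside
- wrench: steel wrench, 160 mm long, lying on the bench; a bystander; origin at the middle of its length, underside
- brush: cleaning brush, 180 mm long, lying on the bench; a bystander; origin at the middle of its length, underside
- beaker: open steel beaker, 84 mm diameter, 100 mm tall; a bystander; origin at the centre of its underside
- seal: flat black rubber seal ring, 70 mm outside, 48 mm hole, 8 mm thick (not the collar); a bystander; origin at the centre of its underside

How it is judged (in metres and radians):
On the way, in this order (a step that is already met when the one before it is completed fails the run):
1. the left roller is pushed to the left until it is solid against the end of its play (leaning that way, and the fingers press with more than 2.5 N) (((y of unit_a in the frame of bed between 0.06 and 0.2 m and value of joint roller_a above 0.015 rad and contact force between unit_a and the fingers above 2.5 N) or (y of unit_b in the frame of bed between 0.06 and 0.2 m and value of joint roller_b above 0.015 rad and contact force between unit_b and the fingers above 2.5 N) or (y of unit_c in the frame of bed between 0.06 and 0.2 m and value of joint roller_c above 0.015 rad and contact force between unit_c and the fingers above 2.5 N))), for 0.1 s.
2. the left roller is pushed to the right until it is solid against the end of its play (leaning that way, and the fingers press with more than 2.5 N) (((y of unit_a in the frame of bed between 0.06 and 0.2 m and value of joint roller_a below -0.015 rad and contact force between unit_a and the fingers above 2.5 N) or (y of unit_b in the frame of bed between 0.06 and 0.2 m and value of joint roller_b below -0.015 rad and contact force between unit_b and the fingers above 2.5 N) or (y of unit_c in the frame of bed between 0.06 and 0.2 m and value of joint roller_c below -0.015 rad and contact force between unit_c and the fingers above 2.5 N))), for 0.1 s.
3. the middle roller is pushed to the left until it is solid against the end of its play (leaning that way, and the fingers press with more than 2.5 N) (((y of unit_a in the frame of bed between -0.06 and 0.06 m and value of joint roller_a above 0.015 rad and contact force between unit_a and the fingers above 2.5 N) or (y of unit_b in the frame of bed between -0.06 and 0.06 m and value of joint roller_b above 0.015 rad and contact force between unit_b and the fingers above 2.5 N) or (y of unit_c in the frame of bed between -0.06 and 0.06 m and value of joint roller_c above 0.015 rad and contact force between unit_c and the fingers above 2.5 N))), for 0.1 s.
4. the middle roller is pushed to the right until it is solid against the end of its play (leaning that way, and the fingers press with more than 2.5 N) (((y of unit_a in the frame of bed between -0.06 and 0.06 m and value of joint roller_a below -0.015 rad and contact force between unit_a and the fingers above 2.5 N) or (y of unit_b in the frame of bed between -0.06 and 0.06 m and value of joint roller_b below -0.015 rad and contact force between unit_b and the fingers above 2.5 N) or (y of unit_c in the frame of bed between -0.06 and 0.06 m and value of joint roller_c below -0.015 rad and contact force between unit_c and the fingers above 2.5 N))), for 0.1 s.
5. the right roller is pushed to the left until it is solid against the end of its play (leaning that way, and the fingers press with more than 2.5 N) (((y of unit_a in the frame of bed between -0.2 and -0.06 m and value of joint roller_a above 0.015 rad and contact force between unit_a and the fingers above 2.5 N) or (y of unit_b in the frame of bed between -0.2 and -0.06 m and value of joint roller_b above 0.015 rad and contact force between unit_b and the fingers above 2.5 N) or (y of unit_c in the frame of bed between -0.2 and -0.06 m and value of joint roller_c above 0.015 rad and contact force between unit_c and the fingers above 2.5 N))), for 0.1 s.
6. the right roller is pushed to the right until it is solid against the end of its play (leaning that way, and the fingers press with more than 2.5 N) (((y of unit_a in the frame of bed between -0.2 and -0.06 m and value of joint roller_a below -0.015 rad and contact force between unit_a and the fingers above 2.5 N) or (y of unit_b in the frame of bed between -0.2 and -0.06 m and value of joint roller_b below -0.015 rad and contact force between unit_b and the fingers above 2.5 N) or (y of unit_c in the frame of bed between -0.2 and -0.06 m and value of joint roller_c below -0.015 rad and contact force between unit_c and the fingers above 2.5 N))), for 0.1 s.
7. the collar sits over the spindle of a roller that leans to the right by more than 0.05 rad, which only the worn one can (((horizontal distance between collar_mid and top_a below 0.009 m and z of collar_mid in the frame of top_a between 0.007 and 0.015 m and value of joint roller_a below -0.05 rad) or (horizontal distance between collar_mid and top_b below 0.009 m and z of collar_mid in the frame of top_b between 0.007 and 0.015 m and value of joint roller_b below -0.05 rad) or (horizontal distance between collar_mid and top_c below 0.009 m and z of collar_mid in the frame of top_c between 0.007 and 0.015 m and value of joint roller_c below -0.05 rad))), for 0.2 s.
At the end, for the whole second after the job is handed in: the collar is over the spindle of the worn roller (horizontally within 9 mm of the top face's centre), sitting on its top face (collar's centre 7 to 15 mm above it along the spindle), released, and that roller still leans to the right by more than 0.05 rad (((horizontal distance between collar_mid and top_a below 0.009 m and z of collar_mid in the frame of top_a between 0.007 and 0.015 m and value of joint roller_a below -0.05 rad) or (horizontal distance between collar_mid and top_b below 0.009 m and z of collar_mid in the frame of top_b between 0.007 and 0.015 m and value of joint roller_b below -0.05 rad) or (horizontal distance between collar_mid and top_c below 0.009 m and z of collar_mid in the frame of top_c between 0.007 and 0.015 m and value of joint roller_c below -0.05 rad))); the robot touches nothing.
It fails at once if a roller or its block is pushed harder than 15 N (contact force between any of unit_a, unit_b, unit_c and the fingers above 15 N or contact force between any of unit_a, unit_b, unit_c and the arm above 15 N).
It fails at once if a bystander is moved by more than 30 mm (distance of any of bottle_1, bottle_2, jar, wrench, brush, beaker, seal from where it was at the start of the episode above 0.03 m).
It also fails if it takes over 67 s, if anything falls off the work surface, if the arm or the gripper's body presses on something with over 40 N, if the wrist force passes 120 N, or if a joint passes its speed limit or range.

## Working session

There is one attempt and no reset: what is moved stays moved. The work goes in short steps, each a Python script; the robot and the scene stay as the last script left them, time stands still between calls to the robot, and variables do not carry over. Pictures are saved under pics/ and viewed, at most 10 in all, crops included, and the job is handed in when it is done.

```bash
ls; mkdir -p pics; python3 - <<'E'
from plant import r, solve_ik, viewer, job, models
import cv2,numpy as np
o=r.get_obs();print({k:np.round(v,3).tolist() for k,v in o.items()})
ims=[]
for c in("scene","top"):
    im=viewer.camera(c);ims.append(im)
    cv2.imwrite(f"pics/{c}0.png",im[:,:,::-1])
    for t in("unit_a","top_a","roller_a","collar_mid","bed","bottle_1","jar","beaker","seal","wrench","brush"):
        print(c,t,[(np.round(d["at"],3).tolist(),round(d["score"],2)) for d in models.look_for(c,t)][:5])
E
```

```text
pics
{'time_s': 0.0, 'joints': [-84.746, 14.085, 89.325, 0.001, 76.703, -9.973], 'qd': [0.001, -0.04, -0.036, -0.107, -0.062, 0.024], 'joint_torque': [0.002, -42.95, -32.613, -0.0, 0.005, -0.0], 'tcp_pos': [0.171, -0.627, 0.23], 'orientation': [[0.965, 0.263, -0.0], [0.263, -0.965, 0.002], [0.0, -0.002, -1.0]], 'wrist_force': [0.194, -0.135, -0.451], 'ft_torque': [-0.0, -0.026, -0.001], 'finger_force': 0.0, 'width': 0.086}
scene unit_a [([0.625, -0.099, 0.066], 0.82), ([0.607, 0.015, 0.067], 0.65), ([0.582, 0.133, 0.065], 0.55)]
scene top_a [([0.603, 0.016, 0.105], 0.82), ([0.582, 0.135, 0.106], 0.82), ([0.628, -0.102, 0.104], 0.69)]
scene roller_a [([0.628, -0.099, 0.109], 0.8), ([0.577, 0.131, 0.104], 0.62)]
scene collar_mid [([0.446, -0.137, 0.022], 0.65), ([0.584, 0.133, 0.106], 0.52), ([0.629, -0.097, 0.111], 0.24)]
scene bed [([0.606, 0.038, 0.017], 0.9), ([0.501, 0.297, 0.019], 0.42), ([0.581, 0.13, 0.062], 0.38)]
scene bottle_1 [([0.792, 0.08, 0.09], 0.85), ([0.785, -0.048, 0.09], 0.59)]
scene jar [([0.678, 0.338, 0.062], 0.77)]
scene beaker [([0.684, -0.374, 0.072], 0.84), (
[... 365 characters left out ...]
81), ([0.566, 0.131, 0.131], 0.58), ([0.758, 0.071, 0.102], 0.21)]
top roller_a [([0.609, -0.104, 0.126], 0.75), ([0.563, 0.128, 0.133], 0.56), ([0.589, 0.012, 0.128], 0.51)]
top collar_mid [([0.436, -0.138, 0.025], 0.59), ([0.567, 0.128, 0.13], 0.48), ([0.558, 0.121, 0.06], 0.37)]
top bed [([0.587, 0.013, 0.013], 0.81), ([0.434, -0.137, 0.022], 0.26)]
top bottle_1 [([0.755, 0.071, 0.103], 0.89), ([0.606, -0.1, 0.06], 0.72), ([0.749, -0.051, 0.1], 0.64)]
top jar [([0.654, 0.329, 0.083], 0.7)]
top beaker [([0.681, -0.393, 0.059], 0.83)]
top seal [([0.565, -0.368, 0.009], 0.74)]
top wrench [([0.483, -0.314, 0.006], 0.88)]
top brush [([0.492, 0.296, 0.016], 0.91), ([0.606, -0.101, 0.13], 0.47)]
```

View pics/scene0.png

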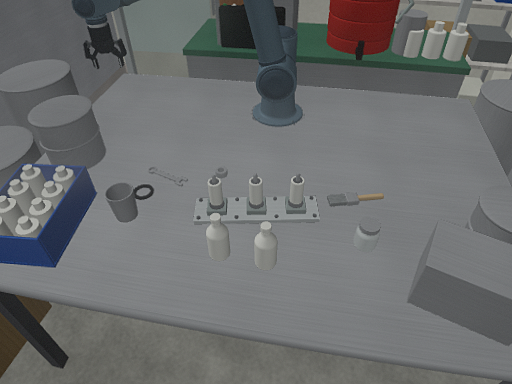

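View pics/top0.png

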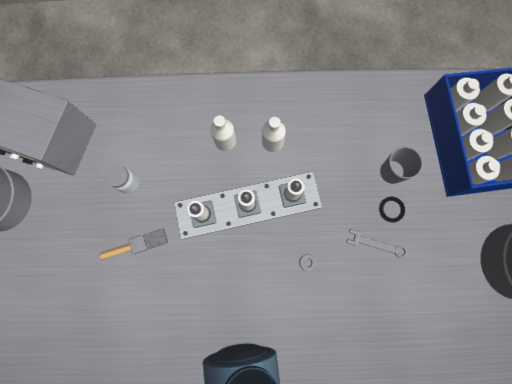

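The row sits in the top view at about (198,210), (247,200) and (295,188) px, and the collar at (307,262). That agrees with the network positions (bed yaw about 10.6°). I'll straddle each roller with the open fingers and feel for both ends.

```bash
cat > h.py <<'E'
from plant import r, solve_ik, viewer, job, models
import numpy as np, cv2
C=np.array([0.587,0.0137]); yaw=np.arctan2(0.044,0.235)
BX=np.array([np.cos(yaw),np.sin(yaw),0]); BY=np.array([-np.sin(yaw),np.cos(yaw),0])
R=np.column_stack([BX,-BY,[0,0,-1]])
def P(y,z,x=0): return np.array([*C,0])+BY*y+BX*x+np.array([0,0,z])
def force(n=3):
    f=[]
    for _ in range(n): r.sleep(0.02); f.append(r.get_obs()["wrist_force"])
    return np.mean(f,0)
def push(y0,s,z,free,thr=4.0,step=0.0007,maxd=0.048):
    """from tool y=y0 go direction s: quickly by free, then feel. returns final tool y"""
    b=force(5)@BY; y=y0+s*free
    r.move_straight(P(y,z),feed=0.06)
    tr=[]
    while True:
        f=-s*(force()@BY-b); tr.append(round(float(f),1))
        if f>thr: r.sleep(0.15); tr.append(round(float(-s*(force()@BY-b)),1)); break
        if abs(y-y0)>maxd: print("no stop!"); break
        y+=s*(step if f<1.8 else 0.0004); r.move_straight(P(y,z),feed=0.03)
    a=(r.get_obs()["tcp_pos"]-P(0,0))@BY
    print("push",s,"y",round(a*1000,2),"t",round(r.get_obs()["time_s"],2),tr)
    return a
E
python3 - <<'E'
from h import *
r.move_pose(P(.12,.24),R); print(r.get_obs()["time_s"])
# close look
cal=viewer.calibration("wrist"); im=viewer.camera("wrist"); cv2.imwrite("pics/w1.png",im[:,:,::-1])
for d in models.look_for("wrist","top_a")+models.look_for("top","top_a"): print(np.round(d["at"],4),round(d["score"],2),"bed xy",np.round([(d["at"]-P(0,0))@BX,(d["at"]-P(0,0))@BY],4))
r.move_straight(P(.12,.096),feed=.12)
o=r.get_obs();print(o["time_s"],o["tcp_pos"],o["wrist_force"])
E
```

```text
4.2
[0.5962 0.028  0.1308] 0.91 bed xy [0.0117 0.0124]
[ 0.6114 -0.0842  0.0914] 0.8 bed xy [ 0.006  -0.1007]
[0.5738 0.1332 0.1277] 0.73 bed xy [0.009  0.1199]
[ 0.6103 -0.1038  0.1271] 0.87 bed xy [ 0.0013 -0.1198]
[0.5841 0.0136 0.1234] 0.81 bed xy [-0.0029  0.0004]
[0.5662 0.1314 0.131 ] 0.58 bed xy [0.0012 0.1195]
[0.7585 0.0707 0.1022] 0.21 bed xy [0.1791 0.0245]
5.7 [0.56566348 0.13168477 0.09699659] [0.49392497 0.29631482 0.8095022 ]
```

View pics/w1.png

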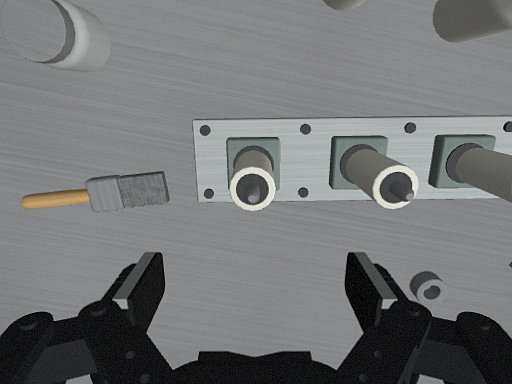

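Wrist view: left roller top is at about (252,187) px, middle at (396,186), and the collar at (430,290). I'll check the x offset geometrically before rocking.

```bash
cat >> h.py <<'E'
def ray(cal,uv,z,shift=np.zeros(3)):
    K=np.array(cal["intrinsics"],float);Rm=cv2.Rodrigues(np.array(cal["rvec"],float))[0];t=np.array(cal["tvec"],float).ravel()
    # drawn = ray*(1+k1 r^2) is OpenCV's model
    n=cv2.undistortPoints(np.array([[uv]],float),K,np.array([cal["k1"],0,0,0,0.]))[0,0]
    c=-Rm.T@t+shift; d=Rm.T@np.array([n[0],n[1],1]); return c+d*(z-c[2])/d[2]
def bxy(p): return np.round([(p-P(0,0))@BX,(p-P(0,0))@BY],4)
E
python3 - <<'E'
from h import *
cal=viewer.calibration("wrist"); sh=P(.12,.24)-r.get_obs()["tcp_pos"]
for n,uv,z in(("L",(252,187),.128),("M",(396,186),.128),("collar",(431,291),.022),("corner",(194,121),.016),("corner2",(198,204),.016)): p=ray(cal,uv,z,sh);print(n,p.round(4),bxy(p))
ct=viewer.calibration("top")
for n,uv,z in(("L",(196,208),.128),("M",(246,197),.128),("R",(294,187),.128),("collar",(307,263),.022),("c1",(176,211),.016),("c2",(181,237),.016),("c3",(318,173),.016),("c4",(322,205),.016)): p=ray(ct,uv,z);print(n,p.round(4),bxy(p))
E
```

```text
L [0.5683 0.1333 0.128 ] [0.0037 0.121 ]
M [0.5915 0.0133 0.128 ] [ 0.0043 -0.0012]
collar [ 0.4381 -0.1349  0.022 ] [-0.1737 -0.1187]
corner [0.6012 0.2075 0.016 ] [0.0497 0.1879]
corner2 [0.5021 0.19   0.016 ] [-0.051   0.1889]
L [0.5663 0.1304 0.128 ] [0.0011 0.1185]
M [0.5894 0.0136 0.128 ] [ 0.0023 -0.0005]
R [ 0.6103 -0.0992  0.128 ] [ 0.0022 -0.1153]
collar [ 0.4331 -0.1348  0.022 ] [-0.1786 -0.1176]
c1 [0.576  0.2038 0.016 ] [0.0242 0.1889]
c2 [0.5073 0.1896 0.016 ] [-0.046   0.1876]
c3 [ 0.6694 -0.1759  0.016 ] [ 0.0461 -0.2016]
c4 [ 0.5825 -0.1819  0.016 ] [-0.0404 -0.1915]
```

```bash
python3 - <<'E'
from h import *
z=.096
a=push(.12,1,z,.014)
r.move_straight(P(.12,z),feed=.1)
b=push(.12,-1,z,.014)
print("span",(a-b)*1000)
E
```

```text
push 1 y 154.24 t 15.42 [-0.1, -0.0, 0.1, -1.2, -0.3, -0.2, -0.4, 0.2, -0.9, -0.7, -0.2, -0.3, -0.2, -0.2, -0.4, 0.7, 0.8, 0.7, 0.6, 0.7, 0.8, 0.8, 1.0, 0.4, 0.9, 0.6, 0.5, 0.3, 2.1, 3.1, 4.3, 4.7]
push -1 y 87.34 t 25.02 [-0.4, -0.4, 0.6, 1.1, 1.5, 0.4, 0.4, 0.4, 0.4, 0.3, 0.8, -0.1, 0.6, 1.1, 0.9, 0.4, 0.6, -0.0, 0.5, 0.7, 0.4, 0.6, 0.9, 0.5, 0.3, 0.6, 2.6, 3.7, 4.5, 4.8]
span 66.90283695796668
```

The left roller has 67 mm of travel, with about 10 mm of rocking each way, so it's the worn one. Now the other two, starting the feel closer in.

```bash
python3 - <<'E'
from h import *
z=.096
r.move_straight(P(.110,z),feed=.15)
r.move_straight(P(.110,.165),feed=.2)
r.move_straight(P(0,.165,.002),feed=.25)
for y0 in (0,-.119):
    r.move_straight(P(y0,.165),feed=.25)
    r.move_straight(P(y0,z),feed=.15)
    a=push(y0,1,z,.020,step=.001,maxd=.038)
    b=push(a-.026,-1,z,.0195,step=.001,maxd=.038)
    print("span",(a-b)*1000)
    r.move_straight(P(y0,z),feed=.15)
    r.move_straight(P(y0,.165),feed=.2)
print(r.get_obs()["time_s"])
E
```

```text
push 1 y 26.62 t 30.18 [-0.4, -0.5, -0.7, -0.0, 0.8, 0.8, 1.3, 4.3, 4.6]
push -1 y -18.61 t 31.43 [5.0, 4.9]
span 45.231056726588385
push 1 y -93.52 t 36.35 [-0.0, -0.3, 0.1, 0.6, 0.8, 1.8, 2.7, 4.6, 4.5]
push -1 y -138.75 t 37.6 [5.3, 5.4]
span 45.23392475059086
38.375
```

The right-hand pushes were spurious: I took the force zero while still pressing left, so the fingers never touched. I'll redo those in the order they're judged: middle right, right left, right right.

```bash
python3 - <<'E'
from h import *
z=.096
r.move_straight(P(0,.165),feed=.3)
r.move_straight(P(0,z),feed=.2)
push(0,-1,z,.0215,step=.001,maxd=.038)
r.move_straight(P(0,z),feed=.2)
r.move_straight(P(0,.165),feed=.3)
r.move_straight(P(-.119,.165),feed=.3)
r.move_straight(P(-.119,z),feed=.2)
push(-.119,1,z,.0230,step=.001,maxd=.038)
r.move_straight(P(-.119,z),feed=.2)
push(-.119,-1,z,.0220,step=.001,maxd=.038)
r.move_straight(P(-.119,z),feed=.2)
r.move_straight(P(-.119,.165),feed=.3)
# to the collar, grip axis along bed x
print(r.get_obs()["time_s"])
E
```

```text
push -1 y -24.7 t 41.46 [0.3, -0.2, 0.6, 1.9, 4.0, 4.3]
push 1 y -93.36 t 44.92 [0.1, 0.4, 0.8, 4.1, 4.5]
push -1 y -144.91 t 47.56 [-0.5, -0.7, 0.6, 0.4, 3.5, 4.3, 4.3]
48.225
```

```bash
python3 - <<'E'
from h import *
cal=viewer.calibration("wrist"); w=viewer.camera("wrist"); t=viewer.camera("top")
for d in models.look_for("wrist","collar_mid")[:3]+models.look_for("top","collar_mid")[:3]: print(np.round(d["at"],4),round(d["score"],2),bxy(d["at"]))
np.save("t.npy",t); np.save("w.npy",w)
# crop of top around left roller and collar, and wrist
a=cv2.resize(t[180:240,170:250],None,fx=5,fy=5,interpolation=cv2.INTER_CUBIC); b=cv2.resize(t[240:280,285:330],(400,356),interpolation=cv2.INTER_CUBIC)
pad=np.zeros((356,800,3),np.uint8); pad[:300,:400]=a; pad[:,400:]=b
cv2.imwrite("pics/t2.png",pad[:,:,::-1]); cv2.imwrite("pics/w2.png",w[:,:,::-1])
ct=viewer.calibration("top")
# predicted left top pixel, collar pixel
for p in (P(.1092,.127,.0025),np.array([.436,-.1355,.022])):
    K=np.array(ct["intrinsics"],float); q=cv2.projectPoints(p[None],np.array(ct["rvec"],float),np.array(ct["tvec"],float),K,np.array([ct["k1"],0,0,0,0.]))[0]; print("pred px",q.ravel())
print(r.get_obs()["time_s"], solve_ik([.436,-.1355,.1],np.column_stack([-BY,-BX,[0,0,-1]])), solve_ik([.436,-.1355,.1],np.column_stack([BY,BX,[0,0,-1]])),r.get_obs()["joints"])
E
```

```text
[ 0.4428 -0.1385  0.0221] 0.58 [-0.1697 -0.1231]
pred px [199.88622709 206.66322682]
pred px [307.24295719 261.84148266]
48.425 [-3.15418695e+01 -2.63486026e+00  1.22252413e+02 -2.54444375e-14
  6.03824468e+01  1.37853197e+02] [-3.15418695e+01 -2.63486026e+00  1.22252413e+02 -2.54444375e-14
  6.03824468e+01 -4.21468034e+01] [-2.01600099e+01  1.36301556e+01  9.71950930e+01 -1.57919783e-02
  6.93485689e+01  5.92622454e+01]
```

View pics/t2.png

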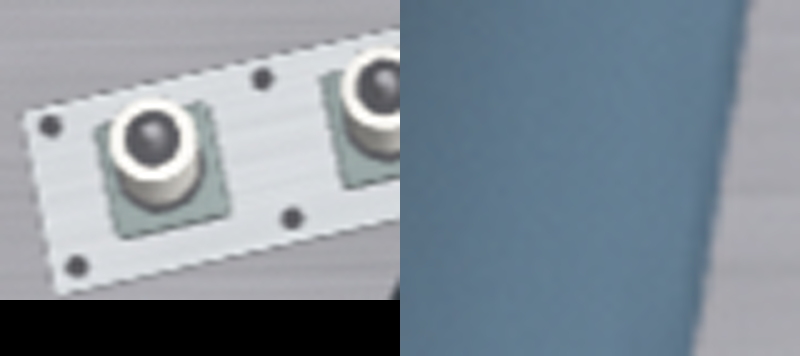

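View pics/w2.png

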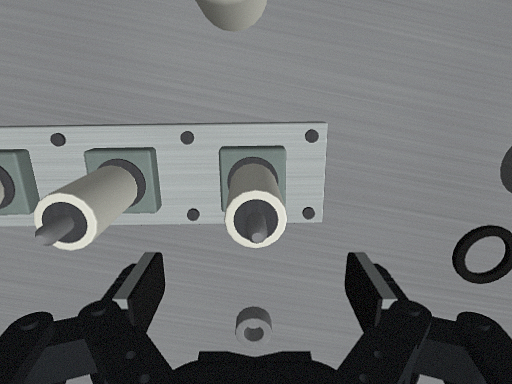

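The left roller's top ring is at about (200.5,207.6) px in the top image, leaning right and within 1 px of my prediction. The collar's hole is at about (254,331) px in the wrist view. Picking it now.

```bash
cat >> h.py <<'E'
R2=np.column_stack([BY,BX,[0,0,-1]])
E
python3 - <<'E'
from h import *
p=ray(viewer.calibration("wrist"),(254,331),.022); print(p,bxy(p))
c=np.array([.4365,(-.1355+p[1])/2 if abs(p[1]+.1355)<.006 else -.1355,0]); print(c)
r.move_pose(c+[0,0,.06],R2)
r.move_straight(c+[0,0,.006],feed=.12)
r.clamp(40)
o=r.get_obs(); print(o["time_s"],o["width"],o["finger_force"],o["tcp_pos"])
cal=viewer.calibration("wrist"); viewer.camera("scene"); w=viewer.camera("wrist"); cv2.imwrite("pics/w3.png",w[:,:,::-1])
E
```

```text
[ 0.43860648 -0.1350542   0.022     ] [-0.1732 -0.1189]
[ 0.4365    -0.1352771  0.       ]
51.0833 0.0403896265942231 39.727213494479656 [ 0.43698792 -0.13558515  0.00700832]
```

View pics/w3.png

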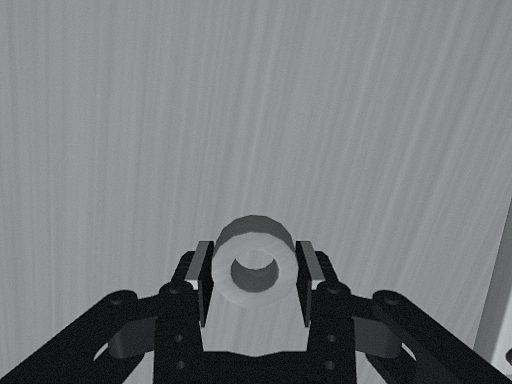

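The collar is held between the pads, centred at about (255,270) px. Next I lift it, tilt with the lean, and lower it along the spindle.

```bash
python3 - <<'E'
from h import *
o=r.get_obs(); p=ray(viewer.calibration("wrist"),(255,270),.022); off=(p-o["tcp_pos"])@BY; offx=(p-o["tcp_pos"])@BX; print("collar-tcp along bed y,x",off,offx)
off=float(np.clip(off,-.004,.004))
th=.129; u=np.array([0,0,1])*np.cos(th)-BY*np.sin(th)
Rt=np.column_stack([np.cross(BX,-u),BX,-u])
top=P(.109,.127,.002)
tool=lambda d: top+u*(d-.004)-Rt[:,0]*off     # d: collar centre above top face
r.move_straight([*o["tcp_pos"][:2],.2],feed=.2)
r.move_pose(tool(.065),Rt)
f0=force(2); print(r.get_obs()["time_s"])
cal=viewer.calibration("wrist"); w=viewer.camera("wrist"); t=viewer.camera("top")
cv2.imwrite("pics/w4.png",np.hstack([w[:,:],cv2.resize(t[170:250,160:220],(288,384))])[:,:,::-1])
E
```

```text
collar-tcp along bed y,x -0.0007929459492474753 0.0006038291778851478
53.425
```

View pics/w4.png

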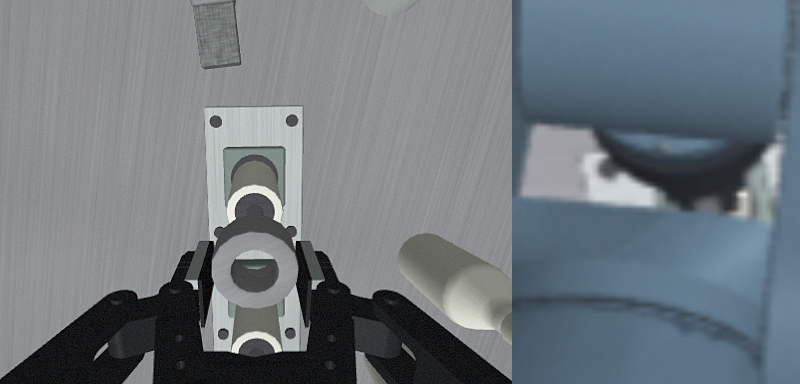

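In the wrist view the leaning roller's ring is centred at about (255,210) px, laterally in line with the collar at (255,268). I'll check y by ray, then descend.

```bash
python3 - <<'E'
from h import *
off=-.0008
th=.129; u=np.array([0,0,1])*np.cos(th)-BY*np.sin(th)
Rt=np.column_stack([np.cross(BX,-u),BX,-u])
top=P(.109,.127,.002)
p=ray(viewer.calibration("wrist"),(255,211),.127); print("ring",bxy(p))
cal=viewer.calibration("wrist");K=np.array(cal["intrinsics"],float)
ang=np.linspace(0,2*np.pi,9)[:8]; pts=np.array([top+.02*(np.cos(a)*BX+np.sin(a)*np.cross(u,BX)) for a in ang])
print(cv2.projectPoints(pts,np.array(cal["rvec"],float),np.array(cal["tvec"],float),K,np.array([cal["k1"],0,0,0,0.]))[0].reshape(-1,2).round(0).tolist())
print(r.get_obs()["time_s"],bxy(r.get_obs()["tcp_pos"]),bxy(top+u*.061-Rt[:,0]*off))
E
```

```text
ring [0.0027 0.108 ]
[[283.0, 209.0], [275.0, 190.0], [254.0, 182.0], [233.0, 190.0], [225.0, 210.0], [234.0, 228.0], [254.0, 236.0], [274.0, 228.0]]
53.525 [0.0017 0.1007] [0.002  0.1019]
```

```bash
python3 - <<'E'
from h import *
off=-.0008
th=.129; u=np.array([0,0,1])*np.cos(th)-BY*np.sin(th)
Rt=np.column_stack([np.cross(BX,-u),BX,-u])
top=P(.109,.127,.002)
tool=lambda d: top+u*(d-.004)-Rt[:,0]*off
f0=force(2)
ok=True
for d in (.036,.028,.02,.015,.0125):
    r.move_straight(tool(d),feed=.06); f=force(1)-f0; print(d,f.round(1),r.get_obs()["time_s"])
    if np.linalg.norm(f)>4: ok=d<.016; break
w=viewer.camera("wrist"); cv2.imwrite("pics/w5.png",w[:,:,::-1])
print(ok)
E
```

```text
0.036 [0.  1.1 0.8] 54.2083
0.028 [-1.1  0.7  1. ] 54.5083
0.02 [-0.8  1.2 -0. ] 54.8083
0.015 [-0.4  0.7  0.8] 55.075
0.0125 [-0.5  0.7  0.2] 55.3417
True
```

View pics/w5.png

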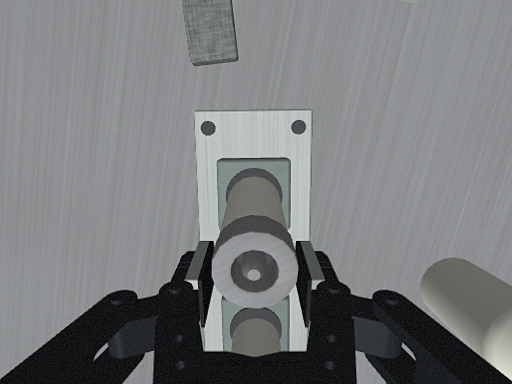

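The spindle shows inside the collar's hole at (254,272) px, with no side load. Lowering the last millimetre, then releasing.

```bash
python3 - <<'E'
from h import *
off=-.0008
th=.129; u=np.array([0,0,1])*np.cos(th)-BY*np.sin(th)
Rt=np.column_stack([np.cross(BX,-u),BX,-u])
top=P(.109,.127,.002)
tool=lambda d: top+u*(d-.004)-Rt[:,0]*off
r.move_straight(tool(.0112),feed=.05); print(force(1))
r.let_go()
r.move_straight(tool(.09),feed=.15)
print(r.get_obs()["time_s"])
w=viewer.camera("wrist"); s=viewer.camera("scene")
cv2.imwrite("pics/w6.png",np.hstack([w,cv2.resize(s[160:224,272:320],(288,384))])[:,:,::-1])
E
```

```text
[-0.34570287 -0.26716426 -0.85279802]
56.85
```

View pics/w6.png

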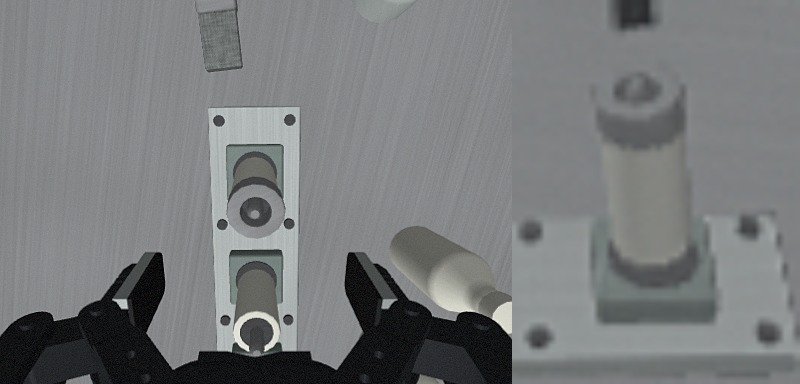

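The collar is seated on the leaning left roller with the spindle through it ((256,210) px in the wrist view), and the gripper is clear.

```bash
python3 -c "
from plant import job,r
print(job.job_done(), r.get_obs()['time_s'])"
```

```text
the job is handed in; nothing more can be done
the job is handed in; nothing more can be done
```

I rocked all three rollers left then right in order, found the left one worn (about 0.13 rad of play each way), seated the collar on it while it leans right, and handed the job in at about 57 s. The hand-in returned no verdict. My first right-hand pushes on the middle and right rollers never touched them, so I redid those steps in the judged order.

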